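# Find the loaded sample canister and stand it in the ultrasonic bath

## Task

One of the four closed steel canisters in the white tray still holds its sample and is clearly heavier than the three empty ones: find it by lifting them, and stand it upright in the basket of the blue ultrasonic bath, setting it down gently without dropping it. Leave each empty canister standing in its own compartment of the tray, never tip any canister, and do not disturb the beaker, the jar or the bowl.

Things in the scene. Friction and masses are not known exactly. Their poses are not given: they have to be found in the camera images.
- can_1: closed steel canister, 120 mm tall: body 52 mm in diameter up to 85 mm, then a fast cap 54 mm in diameter to the flat top. Origin: centre of underside, z up its axis. All four look alike: three empty (0.18 to 0.24 kg), one, any of them, loaded (0.55 to 0.77 kg); starts upright in the compartment at tray x = -61, y = -61 mm, up to 12 mm off its centre in x and y
- can_2: closed steel canister, 120 mm tall: body 52 mm in diameter up to 85 mm, then a fast cap 54 mm in diameter to the flat top. Origin: centre of underside, z up its axis. All four look alike: three empty (0.18 to 0.24 kg), one, any of them, loaded (0.55 to 0.77 kg); starts upright in the compartment at tray x = -61, y = 61 mm, up to 12 mm off its centre in x and y
- can_3: closed steel canister, 120 mm tall: body 52 mm in diameter up to 85 mm, then a fast cap 54 mm in diameter to the flat top. Origin: centre of underside, z up its axis. All four look alike: three empty (0.18 to 0.24 kg), one, any of them, loaded (0.55 to 0.77 kg); starts upright in the compartment at tray x = 61, y = -61 mm, up to 12 mm off its centre in x and y
- can_4: closed steel canister, 120 mm tall: body 52 mm in diameter up to 85 mm, then a fast cap 54 mm in diameter to the flat top. Origin: centre of underside, z up its axis. All four look alike: three empty (0.18 to 0.24 kg), one, any of them, loaded (0.55 to 0.77 kg); starts upright in the compartment at tray x = 61, y = 61 mm, up to 12 mm off its centre in x and y
- tray: white plastic tray fixed to the bench, 250 x 250 mm, 35 mm high, walls and floor 5 mm thick; a cross of two 5 mm dividers of the same height makes four square compartments of 117 mm, centred at x, y = +-61 mm. Origin: centre of its underside, x and y along its sides, z up
- bath: dry benchtop ultrasonic bath fixed to the bench, blue housing 270 mm (x) x 190 mm (y), 161 mm high, open on top; controls on its +x end. The steel-lined opening is 214 x 134 mm with upright walls. Origin: centre of its underside, z up
- basket (a point): centre of the bath's basket: a flat perforated steel floor 214 x 134 mm inside the bath, 100 mm above the bench and 61 mm below the rim. Axes as the bath's: x along its length, z up
- beaker: empty glass beaker, 76 mm in diameter, 95 mm tall, a bystander; origin: centre of its underside
- jar: amber glass jar with a black cap, 70 mm in diameter, 90 mm tall, a bystander; origin: centre of its underside
- dish: white ceramic bowl, 100 mm in diameter, 45 mm tall, a bystander; origin: centre of its underside
There are look-alikes about, which are no part of the job. Leave any green or red look-alike of the can_1 alone. Leave any turquoise look-alike of the can_3 alone.

How it is judged:
At the end, for the whole second after the job is handed in: The loaded canister (over 4 N on the bath) stands at rest in the basket: tilt under 0.1 rad, underside within 6 mm of its floor, centre within 90 mm (x) and 50 mm (y) of its centre. The other three stand likewise upright on the tray floor, each under 70 mm from its start (((x of can_1 in the frame of basket between -0.09 and 0.09 m and y of can_1 in the frame of basket between -0.05 and 0.05 m and z of can_1 in the frame of basket between -0.006 and 0.006 m and contact force between can_1 and bath above 4 N and angle between each of can_1, can_2, can_3, can_4's own z axis and vertical below 0.1 rad and linear speed of each of can_1, can_2, can_3, can_4 below 0.02 m/s and distance of each of can_2, can_3, can_4 from where it was at the start of the episode below 0.07 m and z of each of can_2, can_3, can_4 in the frame of tray below 0.012 m) or (x of can_2 in the frame of basket between -0.09 and 0.09 m and y of can_2 in the frame of basket between -0.05 and 0.05 m and z of can_2 in the frame of basket between -0.006 and 0.006 m and contact force between can_2 and bath above 4 N and angle between each of can_2, can_1, can_3, can_4's own z axis and vertical below 0.1 rad and linear speed of each of can_2, can_1, can_3, can_4 below 0.02 m/s and distance of each of can_1, can_3, can_4 from where it was at the start of the episode below 0.07 m and z of each of can_1, can_3, can_4 in the frame of tray below 0.012 m) or (x of can_3 in the frame of basket between -0.09 and 0.09 m and y of can_3 in the frame of basket between -0.05 and 0.05 m and z of can_3 in the frame of basket between -0.006 and 0.006 m and contact force between can_3 and bath above 4 N and angle between each of can_3, can_1, can_2, can_4's own z axis and vertical below 0.1 rad and linear speed of each of can_3, can_1, can_2, can_4 below 0.02 m/s and distance of each of can_1, can_2, can_4 from where it was at the start of the episode below 0.07 m and z of each of can_1, can_2, can_4 in the frame of tray below 0.012 m) or (x of can_4 in the frame of basket between -0.09 and 0.09 m and y of can_4 in the frame of basket between -0.05 and 0.05 m and z of can_4 in the frame of basket between -0.006 and 0.006 m and contact force between can_4 and bath above 4 N and angle between each of can_4, can_1, can_2, can_3's own z axis and vertical below 0.1 rad and linear speed of each of can_4, can_1, can_2, can_3 below 0.02 m/s and distance of each of can_1, can_2, can_3 from where it was at the start of the episode below 0.07 m and z of each of can_1, can_2, can_3 in the frame of tray below 0.012 m))); the robot touches nothing.
It fails at once if a canister is tipped by more than 0.5 rad (angle between any of can_1, can_2, can_3, can_4's own z axis and vertical above 0.5 rad).
It fails at once if a canister is dropped into the basket (faster than 0.45 m/s less than 60 mm above its floor) ((linear speed of can_1 above 0.45 m/s and z of can_1 in the frame of basket between -0.01 and 0.06 m and x of can_1 in the frame of basket between -0.1 and 0.1 m and y of can_1 in the frame of basket between -0.06 and 0.06 m) or (linear speed of can_2 above 0.45 m/s and z of can_2 in the frame of basket between -0.01 and 0.06 m and x of can_2 in the frame of basket between -0.1 and 0.1 m and y of can_2 in the frame of basket between -0.06 and 0.06 m) or (linear speed of can_3 above 0.45 m/s and z of can_3 in the frame of basket between -0.01 and 0.06 m and x of can_3 in the frame of basket between -0.1 and 0.1 m and y of can_3 in the frame of basket between -0.06 and 0.06 m) or (linear speed of can_4 above 0.45 m/s and z of can_4 in the frame of basket between -0.01 and 0.06 m and x of can_4 in the frame of basket between -0.1 and 0.1 m and y of can_4 in the frame of basket between -0.06 and 0.06 m)).
It fails at once if a canister is rammed against the bath (more than 60 N) (contact force between any of can_1, can_2, can_3, can_4 and bath above 60 N).
It fails at once if a bystander is moved by more than 30 mm (distance of any of beaker, jar, dish from where it was at the start of the episode above 0.03 m).
It also fails if it takes over 70 s, if anything falls off the work surface, if the arm or the gripper's body presses on something with over 40 N, if the wrist force passes 120 N, or if a joint passes its speed limit or range.

## Robot

A 7-joint arm with a two-finger parallel gripper is mounted at the origin on the work surface. World frame = base frame: x ahead of the robot, y to its left, z up, the work surface at z = 0. Lengths are in m, angles in rad, forces in N, time in s.
With the tool pointing down it reaches from about 0.375 to 0.925 m from the base axis. Payload 3.1 kg.
Tool frame: the origin (TCP) lies midway between the tips of the shut fingers; the grasp point (between the pads) lies 19 mm behind it; x points along the fingers, y is the direction in which the jaws open and shut, and the axes are right-handed (so a half turn about x gives the same grasp; the last joint's range is limited). The gripper opens to 85 mm and grips with 20 to 120 N. Pads are 22 mm wide; open, the fingers measure 114 mm over their backs; the gripper's body (76 mm by 85 mm) begins 54 mm behind the grasp point. The pads swing forward as they close: fully open they stand 13 mm farther back than shut.
Start: joints at [-1.203, 0.383, 0.044, 1.598, -0.018, 1.161, -0.05], TCP at [0.292, 0.581, 0.231] pointing down, gripper open.
Joint ranges: [-2.61, 2.61], [-0.41, 2.15], [-1.48, 1.57], [0, 2.5], [-1.57, 4.71], [0.05, 1.97], [-2.85, 2.85]. Speed limits (rad/s): [2.79, 2.79, 3.14, 3.14, 3.14, 3.14, 3.14].

## Interface

Orientations are given as a unit quaternion [w, x, y, z].
In Python, from bench import arm gives the robot as it stands.
- The arm moves only by the tool move_arm, never from a script. Its argument "rows" is a list of rows, each an object with "grip": the gripper command: -1 is shut, 1 is fully open, values between are in proportion; "translation": the shift along the tool's x, y, z in mm, a list of three; "rotation": the turn, a rotation vector about the tool's x, y, z in units of 10 degrees (1.0 is 10 degrees), a list of three. A call has exactly 10 rows; each row is the pose to reach, as a shift and turn from the pose measured when the call began, along the tool's axes at that moment; what a row does not reach only later rows make up. A row lasts 1/8 s, in which the tool goes at most 62.5 mm and 10.7 degrees, less where a joint would pass 70% of its speed; a pose out of reach is approached as far as the arm can. A call with a gripper value outside its range is refused whole. The fingers move at their own pace and stop on an object; "grip_force" is the grip in N (left out, the last holds). Time passes only in rows, so rows that repeat a pose let the fingers close, or fill a call up. It gives the time, the measured TCP pose, the force and the opening at its end, in the units of the state.
- arm.state(): the state, without advancing time (a new reading comes with each control period).
- arm.grab_frame(name): name is "scene" or "top" or "wrist"; returns a dict with "image" (480x640x3 uint8, red, green, blue), "depth" (480x640 float32, m along the optical axis (not along the pixel's ray), 0 where there is no reading), "intrinsics" (3x3 intrinsics, pixels), "dist_coeffs" ([k1, k2, p1, p2, k3] as OpenCV has them; the pictures are not rectified), "R" (3x3) and "t" (3): a world point X has camera coordinates R X + t; the wrist camera has in their place "tool_from_camera" (4x4, takes a point from camera to tool coordinates, whose origin is the TCP and whose axes are the tool frame's). Camera axes: x right, y down, z forward; pixel columns grow to the right and rows downward; lengths in m; the calibration is good to about 2 mm. A picture is of the moment at which its call begins: read the wrist's pose just before it.
- arm.sign_off(): hands the job in, once; it reports no verdict.
The state is a dict: "time_s": time; "joint_positions": joint angles; "qvel": joint speeds; "effort": joint torques, N m; "position": TCP position; "tcp_rot": TCP orientation; "ft_force": force on the tool from outside, world axes, zero at the start; "wrist_torque": the same for the moment, N m; "grip_width": opening from 0.0 (shut) to 1.0 (fully open).
Only numpy, scipy, OpenCV 4.12 (cv2) and the standard library are available. Lean on these libraries where they do the work, as an engineer would, in place of code of your own. Each camera call takes 0.05 s, during which the arm holds its last target.

## Working session

There is one attempt and no reset: what is moved stays moved. The work goes in short steps, Python scripts to look and compute and a tool call to move; the robot and the scene stay as the last step left them, time stands still between calls to the robot, and variables do not carry over. Pictures are saved under pics/ and viewed, and the job is handed in when it is done.

Besides the shell and the picture viewer there is one more tool, called after "Call:" as name(argument=value, ...), one argument or row to a line, values as JSON. move_arm: Moves the arm, as the interface text tells. Its arguments: {"type":"object","properties":{"rows":{"type":"array","items":{"type":"object","properties":{"grip":{"type":"number"},"translation":{"type":"array","items":{"type":"number"}},"rotation":{"type":"array","items":{"type":"number"}}}}},"grip_force":{"type":"number"}},"required":["rows"]}

```bash
mkdir -p pics; ls; python3 - <<'E'
from bench import arm
import cv2,numpy as np
s=arm.state();print(s)
for n in ("scene","top"):
    f=arm.grab_frame(n);np.savez(n+".npz",**f)
    cv2.imwrite(f"pics/{n}0.png",f["image"][...,::-1]);print(n,f["R"],f["t"],f["intrinsics"],f["dist_coeffs"])
E
```

```text
pics
{'time_s': 0.0, 'joint_positions': array([-1.20280714,  0.38385273,  0.04382858,  1.59959782, -0.01791283,
        1.16122581, -0.04991797]), 'qvel': array([ 9.19648694e-04, -6.41753427e-04, -6.86603624e-04, -2.03944487e-04,
        5.40478572e-04,  2.91468941e-04, -2.41391631e-05]), 'effort': array([-1.40742318e-04, -4.33475196e+01,  1.02418821e+00, -2.49502373e+01,
        1.06271522e-02,  1.14758068e-02, -8.07151572e-07]), 'position': array([0.29150018, 0.57989213, 0.2298646 ]), 'tcp_rot': array([ 0.6878469 ,  0.16223997,  0.68819507, -0.1641109 ]), 'ft_force': array([-0.49545669,  0.68886539, -0.23618697]), 'wrist_torque': array([ 0.00521591,  0.06320365, -0.04443238]), 'grip_width': 1.0011450227679244}
scene [[ 0.70858853  0.70542373  0.01672271]
 [ 0.59989669 -0.58977165 -0.54064162]
 [-0.37151885  0.39312435 -0.84108679]] [-0.36688188 -0.28399975  1.65472846] [[595.49593427   0.         318.77334802]
 [  0.         595.49593427 243.63806526]
 [  0.           0.           1.        ]] [-0.10863837  0.          0.          0.          0.        ]
top [[ 0.01382927 -0.99971506  0.01945652]
 [-0.99524052 -0.01563935 -0.09618587]
 [ 0.09646275 -0.01803374 -0.99517321]] [-0.0209406   0.53849041  0.91198018] [[434.84843386   0.         320.25518482]
 [  0.         434.84843386 239.52567317]
 [  0.           0.           1.        ]] [-0.09891724  0.          0.          0.          0.        ]
```

View pics/scene0.png

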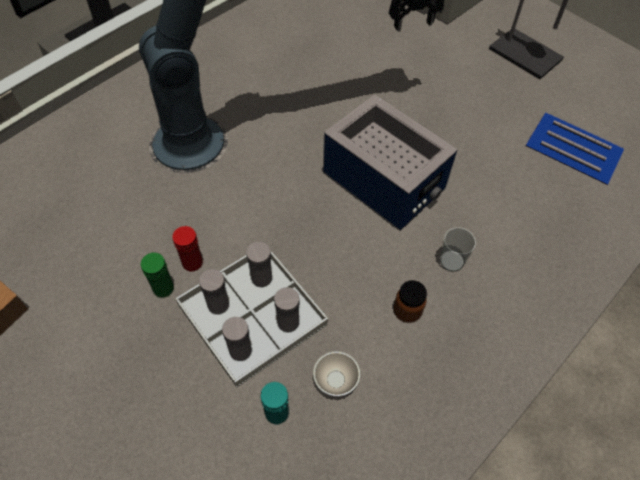

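View pics/top0.png

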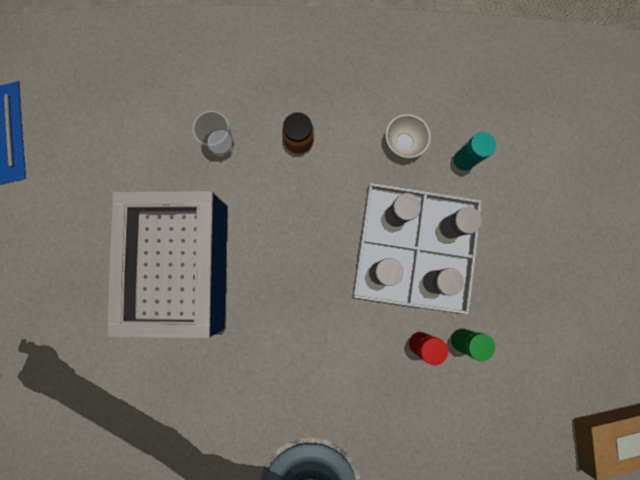

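```bash
cat > h.py <<'E'
import numpy as np,cv2
def cloud(f,R=None,t=None):
    d=f["depth"];H,W=d.shape
    u,v=np.meshgrid(np.arange(W),np.arange(H))
    p=cv2.undistortPoints(np.stack([u,v],-1).reshape(-1,1,2).astype(float),f["intrinsics"],f["dist_coeffs"]).reshape(H,W,2)
    P=np.dstack([p,np.ones((H,W))])*d[...,None]
    return (P-f["t"])@f["R"]  # world
def circ(xy):
    A=np.c_[xy,np.ones(len(xy))];s=np.linalg.lstsq(A,(xy**2).sum(1),rcond=None)[0]
    c=s[:2]/2;return c,np.sqrt(s[2]+c@c)
E
python3 - <<'E'
from h import *
for n in("top","scene"):
    f=dict(np.load(n+".npz"));X=cloud(f);ok=f["depth"]>0
    z=X[...,2]; print(n,"table z",np.median(z[ok]))
    m=(ok&(z>.105)&(z<.135)).astype(np.uint8)
    k,l,st,c=cv2.connectedComponentsWithStats(m)
    for i in range(1,k):
        if 60<st[i,4]<3000:
            P=X[l==i]; cen,r=cv2.minEnclosingCircle((P[:,:2]*1000).astype(np.float32))
            print(c[i].round(),st[i,4],"mean",P.mean(0).round(4),"mec",np.round(cen,1),round(r,1),"col",f["image"][l==i].mean(0).round())
    for nm,lo,hi in(("rim",.153,.17),("tray",.025,.045)):
        m=(ok&(z>lo)&(z<hi)).astype(np.uint8)
        k,l,st,c=cv2.connectedComponentsWithStats(m)
        for i in range(1,k):
            if st[i,4]>300:
                P=X[l==i]; print(nm,c[i].round(),st[i,4],P[:,2].mean().round(4),[np.round(q,1) for q in cv2.minAreaRect((P[:,:2]*1000).astype(np.float32))])
    for nm,lo,hi in(("b",.085,.104),):
        m=(ok&(z>lo)&(z<hi)).astype(np.uint8)
        k,l,st,c=cv2.connectedComponentsWithStats(m)
        for i in range(1,k):
            if st[i,4]>80:
                P=X[l==i]; print(nm,c[i].round(),st[i,4],P.mean(0).round(4),[np.round(q,1) for q in cv2.minAreaRect((P[:,:2]*1000).astype(np.float32))])
E
```

```text
top table z 8.428130328004346e-05
[482. 145.] 590 mean [ 0.7297 -0.3395  0.1185] mec [ 732.  -341.8] 28.7 col [ 34. 124. 115.]
[406. 207.] 621 mean [ 0.597  -0.1784  0.1238] mec [ 598.  -179.6] 27.4 col [149. 143. 137.]
[215. 265.] 472 mean [0.4775 0.1922 0.1201] mec [479.  192.5] 135.3 col [ 9. 20. 35.]
[467. 220.] 650 mean [ 0.5727 -0.3003  0.1232] mec [ 573.8 -302.9] 27.9 col [136. 130. 125.]
[140. 256.] 830 mean [0.4925 0.3407 0.1198] mec [477.6 291.3] 124.5 col [46. 43. 42.]
[389. 271.] 616 mean [ 0.4694 -0.1439  0.124 ] mec [ 469.4 -145. ] 26.9 col [157. 150. 145.]
[449. 281.] 622 mean [ 0.4515 -0.2626  0.1235] mec [ 450.9 -265. ] 27.1 col [144. 138. 132.]
[481. 347.] 648 mean [ 0.3249 -0.3269  0.1187] mec [ 324.2 -328.9] 27.6 col [ 44. 117.  56.]
[434. 351.] 628 mean [ 0.3174 -0.2335  0.119 ] mec [ 316.6 -234.3] 27.2 col [161.  38.  33.]
rim [160. 265.] 6785 0.1605 [array([477.8, 286.5]), array([271. , 192.8]), np.float64(0.6)]
tray [410. 132.] 491 0.037 [array([ 768.9, -201.5]), array([96.4, 96. ]), np.float64(0.1)]
tray [418. 249.] 1814 0.0322 [array([ 523.7, -226. ]), array
[... 2918 characters left out ...]
y([520.5, 222.3]), array([329.9, 156.5]), np.float64(35.3)]
b [459. 241.] 265 [0.7599 0.2198 0.0921] [array([760.7, 218.4]), array([74.3, 76.7]), np.float64(7.9)]
b [188. 248.] 102 [ 0.3359 -0.2439  0.0958] [array([ 331.9, -242.8]), array([54.4, 26.5]), np.float64(65.7)]
b [260. 266.] 86 [ 0.4863 -0.1584  0.0953] [array([ 482.5, -157.3]), array([52.1, 22.6]), np.float64(52.7)]
b [157. 275.] 102 [ 0.3438 -0.3373  0.0956] [array([ 339.8, -335.3]), array([52.5, 27.3]), np.float64(74.4)]
b [413. 292.] 538 [0.7704 0.0378 0.0902] [array([770.2,  38.5]), array([59.4, 62.8]), np.float64(33.2)]
b [216. 294.] 85 [ 0.4711 -0.2741  0.0956] [array([ 464.7, -273.4]), array([55.1, 27.5]), np.float64(58.7)]
```

```bash
cat >> h.py <<'E'
from scipy.spatial.transform import Rotation as Ro
def go(s,p,yaw):
    """tool x down, tool y at world yaw deg; print shift (mm) and rot (10deg units) in tool axes"""
    R0=Ro.from_quat(np.roll(s["tcp_rot"],-1))
    a=np.radians(yaw);y=np.array([np.cos(a),np.sin(a),0]);x=np.array([0,0,-1.])
    R1=Ro.from_matrix(np.c_[x,y,np.cross(x,y)])
    R1b=R1*Ro.from_rotvec([np.pi,0,0])
    c=[(R0.inv()*r).as_rotvec() for r in(R1,R1b)]
    c=min(c,key=np.linalg.norm)
    tr=R0.inv().apply(np.array(p)-s["position"])*1000
    print("shift",tr.round(1),"rot",(np.degrees(c)/10).round(3))
def show(s):
    R0=Ro.from_quat(np.roll(s["tcp_rot"],-1)).as_matrix()
    print("t",round(s["time_s"],2),"pos",s["position"].round(4),"x",R0[:,0].round(3),"y",R0[:,1].round(3),"F",s["ft_force"].round(2),"T",s["wrist_torque"].round(3),"g",round(s["grip_width"],3),"q",s["joint_positions"].round(2))
E
python3 - <<'E'
from h import *
from bench import arm
s=arm.state();show(s)
for yaw in(-10,0,80,90):
    print(yaw);go(s,[.470,-.147,.22],yaw)
E
```

```text
t 0.1 pos [0.2916 0.58   0.23  ] x [-0.001 -0.002 -1.   ] y [ 0.449  0.893 -0.002] F [ 0.27 -0.39  0.44] T [ 0.023  0.002 -0.002] g 1.003 q [-1.2   0.38  0.04  1.6  -0.02  1.16 -0.05]
-10
shift [  11.4 -569.4  485.9] rot [7.331 0.01  0.011]
0
shift [  11.4 -569.4  485.9] rot [6.331 0.008 0.012]
80
shift [  11.4 -569.4  485.9] rot [-1.669e+00 -1.000e-03  1.400e-02]
90
shift [  11.4 -569.4  485.9] rot [-2.669e+00 -2.000e-03  1.400e-02]
```

Call:
move_arm(
  rows=[
    {"grip": 1, "translation": [0, -40, 34], "rotation": [0.44, 0, 0]},
    {"grip": 1, "translation": [0, -80, 68], "rotation": [0.88, 0, 0]},
    {"grip": 1, "translation": [0, -120, 102], "rotation": [1.33, 0, 0]},
    {"grip": 1, "translation": [0, -160, 136], "rotation": [1.77, 0, 0]},
    {"grip": 1, "translation": [0, -200, 170], "rotation": [2.2, 0, 0]},
    {"grip": 1, "translation": [0, -240, 204], "rotation": [2.65, 0, 0]},
    {"grip": 1, "translation": [0, -280, 238], "rotation": [3.1, 0, 0]},
    {"grip": 1, "translation": [0, -320, 272], "rotation": [3.54, 0, 0]},
    {"grip": 1, "translation": [0, -360, 306], "rotation": [3.98, 0, 0]},
    {"grip": 1, "translation": [0, -400, 340], "rotation": [4.43, 0, 0]},
  ],
  grip_force=60,
)

```text
time_s: 1.35
position: [0.4155, 0.0681, 0.2308]
tcp_rot: [0.575, 0.41, 0.575, -0.412]
ft_force: [0.9, 0.6, -0.4]
grip_width: 1.001
```

```bash
python3 - <<'E'
from h import *
from bench import arm
s=arm.state();show(s)
go(s,[.4705,-.147,.19],0)
E
```

```text
t 1.35 pos [0.4155 0.0681 0.2308] x [-0.001 -0.002 -1.   ] y [ 0.946  0.324 -0.002] F [ 0.95  0.57 -0.36] T [ 0.011 -0.05   0.023] g 1.001 q [-0.75 -0.09  0.47  2.13  0.05  1.09  0.03]
shift [ 41.1 -17.5 221.3] rot [1.888 0.01  0.008]
```

Call:
move_arm(
  rows=[
    {"grip": 1, "translation": [0, -3, 36], "rotation": [0.3, 0, 0]},
    {"grip": 1, "translation": [0, -6, 72], "rotation": [0.6, 0, 0]},
    {"grip": 1, "translation": [0, -9, 108], "rotation": [0.9, 0, 0]},
    {"grip": 1, "translation": [0, -12, 144], "rotation": [1.2, 0, 0]},
    {"grip": 1, "translation": [0, -15, 180], "rotation": [1.55, 0, 0]},
    {"grip": 1, "translation": [10, -17, 210], "rotation": [1.8, 0, 0]},
    {"grip": 1, "translation": [25, -17.5, 221.3], "rotation": [1.89, 0, 0]},
    {"grip": 1, "translation": [41, -17.5, 221.3], "rotation": [1.89, 0, 0]},
    {"grip": 1, "translation": [41, -17.5, 221.3], "rotation": [1.89, 0, 0]},
    {"grip": 1, "translation": [41, -17.5, 221.3], "rotation": [1.89, 0, 0]},
  ],
)

```text
time_s: 2.6
position: [0.4705, -0.1461, 0.1901]
tcp_rot: [-0.5, -0.499, -0.5, 0.5]
ft_force: [-0.2, 0.4, 0.0]
grip_width: 0.997
```

```bash
cat > wrist.py <<'E'
from h import *
from bench import arm
import sys
s=arm.state();show(s)
f=arm.grab_frame("wrist")
cv2.imwrite(f"pics/{sys.argv[1]}.png",f["image"][...,::-1])
T=f["tool_from_camera"]
g=dict(f);g["R"]=T[:3,:3].T;g["t"]=-T[:3,:3].T@T[:3,3]
R0=Ro.from_quat(np.roll(s["tcp_rot"],-1)).as_matrix()
X=cloud(g)@R0.T+s["position"]
ok=f["depth"]>0;z=X[...,2]
m=(ok&(z>.112)&(z<.135)).astype(np.uint8)
k,l,st,c=cv2.connectedComponentsWithStats(m)
for i in range(1,k):
    if st[i,4]>300:
        P=X[l==i];cen,r=cv2.minEnclosingCircle((P[:,:2]*1000).astype(np.float32))
        print(c[i].round(),st[i,:],P.mean(0).round(4),np.round(cen,1),round(r,1))
E
python3 wrist.py w1
```

```text
t 2.6 pos [ 0.4705 -0.1461  0.1901] x [-0.001 -0.001 -1.   ] y [ 1.     0.001 -0.001] F [-0.21  0.37  0.03] T [-0.003 -0.02   0.03 ] g 0.997 q [-0.47  0.15  0.75  2.04 -0.12  1.    0.34]
[321. 252.] [ 277  207   90   89 6237] [ 0.4699 -0.1444  0.1252] [ 469.8 -146.4] 27.1
[518. 303.] [ 474  261   90   84 5643] [ 0.5949 -0.1787  0.1246] [ 597.7 -181.4] 27.6
[100. 354.] [  67  333   72   44 1891] [ 0.3174 -0.2212  0.1196] [ 315.8 -225.8] 25.1
[297. 397.] [ 258  373   76   47 2610] [ 0.4533 -0.2511  0.1234] [ 451.8 -263.8] 27.0
[122. 463.] [ 103  440   42   40 1152] [ 0.3148 -0.3212  0.1202] [ 313.3 -322.7] 21.8
```

View pics/w1.png

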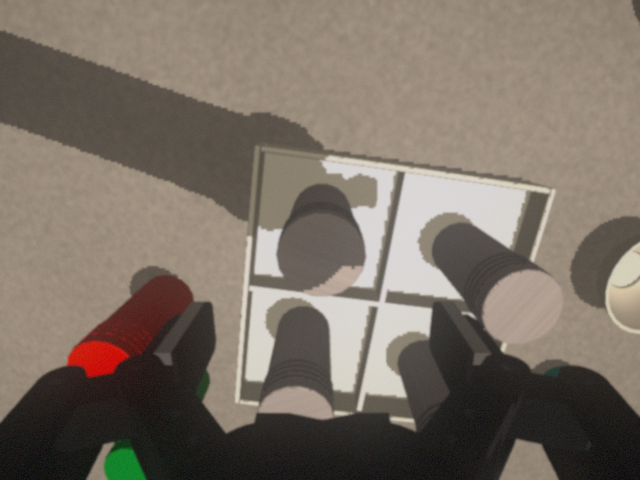

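The wrist view shows the first canister's cap at pixel (321,252), centred under the tool, with about 38 mm of clearance to the neighbouring caps. I'm descending onto it.

Call:
move_arm(
  rows=[
    {"grip": 1, "translation": [25, 0, 0], "rotation": [0, 0, 0]},
    {"grip": 1, "translation": [50, 0, 0], "rotation": [0, 0, 0]},
    {"grip": 1, "translation": [75, 0, 0], "rotation": [0, 0, 0]},
    {"grip": 1, "translation": [95, 0, 0], "rotation": [0, 0, 0]},
    {"grip": 1, "translation": [105, 0, 0], "rotation": [0, 0, 0]},
    {"grip": 1, "translation": [105, 0, 0], "rotation": [0, 0, 0]},
    {"grip": -1, "translation": [105, 0, 0], "rotation": [0, 0, 0]},
    {"grip": -1, "translation": [105, 0, 0], "rotation": [0, 0, 0]},
    {"grip": -1, "translation": [105, 0, 0], "rotation": [0, 0, 0]},
    {"grip": -1, "translation": [105, 0, 0], "rotation": [0, 0, 0]},
  ],
  grip_force=60,
)

```text
time_s: 3.9
position: [0.4713, -0.1466, 0.0867]
tcp_rot: [0.501, 0.5, 0.5, -0.5]
ft_force: [-1.2, -0.1, 5.8]
grip_width: 0.619
```

Call:
move_arm(
  rows=[
    {"grip": -1, "translation": [0, 0, 0], "rotation": [0, 0, 0]},
    {"grip": -1, "translation": [0, 0, 0], "rotation": [0, 0, 0]},
    {"grip": -1, "translation": [0, 0, 0], "rotation": [0, 0, 0]},
    {"grip": -1, "translation": [-4, 0, 0], "rotation": [0, 0, 0]},
    {"grip": -1, "translation": [-8, 0, 0], "rotation": [0, 0, 0]},
    {"grip": -1, "translation": [-12, 0, 0], "rotation": [0, 0, 0]},
    {"grip": -1, "translation": [-15, 0, 0], "rotation": [0, 0, 0]},
    {"grip": -1, "translation": [-15, 0, 0], "rotation": [0, 0, 0]},
    {"grip": -1, "translation": [-15, 0, 0], "rotation": [0, 0, 0]},
    {"grip": -1, "translation": [-15, 0, 0], "rotation": [0, 0, 0]},
  ],
)

```text
time_s: 5.15
position: [0.4712, -0.1465, 0.1015]
tcp_rot: [0.501, 0.5, 0.5, -0.5]
ft_force: [0.3, -0.4, -1.8]
grip_width: 0.621
```

```bash
python3 wrist.py w2
```

```text
t 5.15 pos [ 0.4712 -0.1465  0.1015] x [ 0.    -0.001 -1.   ] y [1.    0.001 0.   ] F [ 0.34 -0.44 -1.77] T [-0.064 -0.039 -0.027] g 0.621 q [-0.4   0.31  0.7   2.1  -0.27  0.82  0.47]
[322. 292.] [ 205  254  235   82 5232] [ 0.4709 -0.1295  0.1246] [ 471.2 -140.2] 40.2
[607. 380.] [ 553  332   87  114 6079] [ 0.5884 -0.1707  0.1231] [ 596.4 -181.7] 27.9
[  8. 438.] [  0 429  24  25 302] [ 0.3226 -0.2111  0.1164] [ 322.  -210.5] 5.8
```

View pics/w2.png

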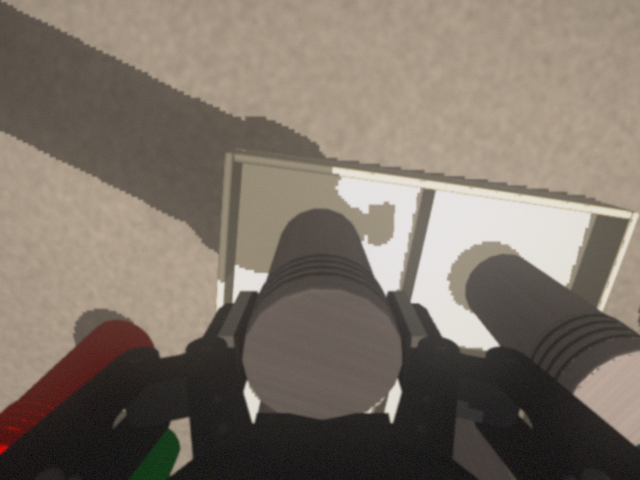

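```bash
cat >> wrist.py <<'E'
print("centre col z", X[300:400:10,322,2].round(4))
E
sed -i 's/if st\[i,4\]>300/if st[i,4]>1000/' wrist.py
python3 wrist.py w2b
```

```text
t 5.2 pos [ 0.4712 -0.1465  0.1015] x [ 0.    -0.001 -1.   ] y [1.    0.001 0.   ] F [-0.47  0.7  -1.73] T [-0.042 -0.01   0.016] g 0.622 q [-0.4   0.31  0.7   2.1  -0.27  0.82  0.47]
[321. 292.] [ 205  254  236   82 5232] [ 0.4709 -0.1295  0.1245] [ 471.  -140.5] 40.5
[607. 380.] [ 552  332   88  114 6091] [ 0.5884 -0.1708  0.1231] [ 597.  -181.4] 27.5
centre col z [0.1406 0.1405 0.1407 0.1412 0.1399 0.1413 0.1411 0.1415 0.1408 0.1407]
```

The can rose 15 mm (cap top at 0.141 m) with about 1.75 N on the wrist, so it's empty. I'm putting it back.

Call:
move_arm(
  rows=[
    {"grip": -1, "translation": [6, 0, 0], "rotation": [0, 0, 0]},
    {"grip": -1, "translation": [11, 0, 0], "rotation": [0, 0, 0]},
    {"grip": -1, "translation": [15, 0, 0], "rotation": [0, 0, 0]},
    {"grip": -1, "translation": [15, 0, 0], "rotation": [0, 0, 0]},
    {"grip": 1, "translation": [15, 0, 0], "rotation": [0, 0, 0]},
    {"grip": 1, "translation": [15, 0, 0], "rotation": [0, 0, 0]},
    {"grip": 1, "translation": [15, 0, 0], "rotation": [0, 0, 0]},
    {"grip": 1, "translation": [15, 0, 0], "rotation": [0, 0, 0]},
    {"grip": 1, "translation": [0, 0, 0], "rotation": [0, 0, 0]},
    {"grip": 1, "translation": [-20, 0, 0], "rotation": [0, 0, 0]},
  ],
)

```text
time_s: 6.5
position: [0.4709, -0.1466, 0.1223]
tcp_rot: [0.5, 0.499, 0.5, -0.5]
ft_force: [0.4, 0.4, -0.6]
grip_width: 0.999
```

```bash
python3 - <<'E'
from h import *
from bench import arm
s=arm.state();show(s)
go(s,[.598,-.1813,.19],0)
E
```

```text
t 6.5 pos [ 0.4709 -0.1466  0.1223] x [-0.    -0.001 -1.   ] y [ 1.     0.001 -0.   ] F [ 0.44  0.44 -0.58] T [ 0.005 -0.004 -0.005] g 0.999 q [-0.42  0.27  0.72  2.09 -0.24  0.86  0.44]
shift [-67.7 127.1  34.8] rot [0.004 0.006 0.003]
```

Call:
move_arm(
  rows=[
    {"grip": 1, "translation": [-30, 0, 0], "rotation": [0, 0, 0]},
    {"grip": 1, "translation": [-55, 10, 3], "rotation": [0, 0, 0]},
    {"grip": 1, "translation": [-60, 45, 12], "rotation": [0, 0, 0]},
    {"grip": 1, "translation": [-60, 85, 23], "rotation": [0, 0, 0]},
    {"grip": 1, "translation": [-60, 115, 31], "rotation": [0, 0, 0]},
    {"grip": 1, "translation": [-60, 127, 35], "rotation": [0, 0, 0]},
    {"grip": 1, "translation": [-45, 127, 35], "rotation": [0, 0, 0]},
    {"grip": 1, "translation": [-33, 127, 35], "rotation": [0, 0, 0]},
    {"grip": 1, "translation": [-33, 127, 35], "rotation": [0, 0, 0]},
    {"grip": 1, "translation": [-33, 127, 35], "rotation": [0, 0, 0]},
  ],
)

```text
time_s: 7.75
position: [0.5973, -0.1814, 0.1552]
tcp_rot: [-0.5, -0.5, -0.5, 0.5]
ft_force: [-0.1, 0.5, -0.2]
grip_width: 1.0
```

```bash
python3 wrist.py w3
```

```text
t 7.75 pos [ 0.5973 -0.1814  0.1552] x [-0.001 -0.001 -1.   ] y [ 1.     0.    -0.001] F [-0.11  0.48 -0.21] T [ 0.043 -0.005  0.028] g 1.0 q [-0.31  0.49  0.7   1.76 -0.36  1.03  0.51]
[ 70. 208.] [  13  155  116  108 9678] [ 0.4729 -0.1455  0.1246] [ 469.5 -147.1] 27.7
[324. 273.] [ 272  221  105  105 8545] [ 0.5981 -0.1791  0.1252] [ 598.4 -181.5] 27.2
[527. 469.] [ 500  454   58   26 1106] [ 0.7331 -0.3217  0.119 ] [ 735.  -326.7] 20.6
centre col z [0.1252 0.1256 0.1257 0.0044 0.0047 0.02   0.0351 0.0483 0.061  0.0707]
```

View pics/w3.png

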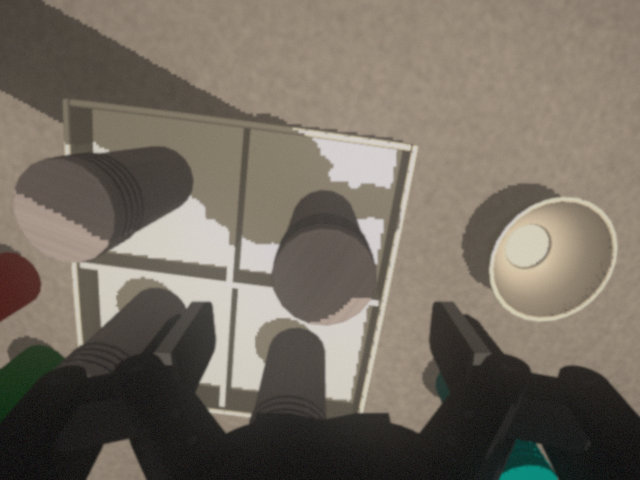

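The first can (cap near pixel (70,208)) stands upright where it started. The second cap, at (324,273), is under the tool, so I'm descending 69 mm and lifting.

Call:
move_arm(
  rows=[
    {"grip": 1, "translation": [20, 0, 0], "rotation": [0, 0, 0]},
    {"grip": 1, "translation": [42, 1, 0], "rotation": [0, 0, 0]},
    {"grip": 1, "translation": [60, 1, 0], "rotation": [0, 0, 0]},
    {"grip": 1, "translation": [69, 1, 0], "rotation": [0, 0, 0]},
    {"grip": 1, "translation": [69, 1, 0], "rotation": [0, 0, 0]},
    {"grip": -1, "translation": [69, 1, 0], "rotation": [0, 0, 0]},
    {"grip": -1, "translation": [69, 1, 0], "rotation": [0, 0, 0]},
    {"grip": -1, "translation": [69, 1, 0], "rotation": [0, 0, 0]},
    {"grip": -1, "translation": [69, 1, 0], "rotation": [0, 0, 0]},
    {"grip": -1, "translation": [69, 1, 0], "rotation": [0, 0, 0]},
  ],
)

```text
time_s: 9.05
position: [0.5993, -0.1821, 0.0878]
tcp_rot: [0.501, 0.5, 0.499, -0.5]
ft_force: [-1.8, 0.0, 5.9]
grip_width: 0.615
```

Call:
move_arm(
  rows=[
    {"grip": -1, "translation": [0, 0, 0], "rotation": [0, 0, 0]},
    {"grip": -1, "translation": [0, 0, 0], "rotation": [0, 0, 0]},
    {"grip": -1, "translation": [-4, 0, 0], "rotation": [0, 0, 0]},
    {"grip": -1, "translation": [-8, 0, 0], "rotation": [0, 0, 0]},
    {"grip": -1, "translation": [-12, 0, 0], "rotation": [0, 0, 0]},
    {"grip": -1, "translation": [-15, 0, 0], "rotation": [0, 0, 0]},
    {"grip": -1, "translation": [-15, 0, 0], "rotation": [0, 0, 0]},
    {"grip": -1, "translation": [-15, 0, 0], "rotation": [0, 0, 0]},
    {"grip": -1, "translation": [-15, 0, 0], "rotation": [0, 0, 0]},
    {"grip": -1, "translation": [-15, 0, 0], "rotation": [0, 0, 0]},
  ],
)

```text
time_s: 10.3
position: [0.5992, -0.182, 0.1027]
tcp_rot: [0.501, 0.5, 0.499, -0.5]
ft_force: [0.2, -0.3, -2.7]
grip_width: 0.62
```

```bash
python3 wrist.py w4;  python3 wrist.py w4b|head -1
```

```text
t 10.3 pos [ 0.5992 -0.182   0.1027] x [ 0.001 -0.001 -1.   ] y [1.    0.    0.001] F [ 0.23 -0.34 -2.74] T [ 0.019 -0.026  0.004] g 0.62 q [-0.28  0.56  0.66  1.78 -0.41  0.94  0.55]
[ 23. 241.] [   0  171   58  136 5733] [ 0.4901 -0.1472  0.122 ] [ 478.5 -147.6] 25.2
[322. 290.] [ 206  252  232   82 5016] [ 0.599  -0.1646  0.1246] [ 599.  -175.9] 40.4
centre col z [0.1419 0.1409 0.1403 0.1413 0.1403 0.1405 0.1399 0.1403 0.1405 0.1402]
t 10.35 pos [ 0.5992 -0.182   0.1027] x [ 0.001 -0.001 -1.   ] y [1.    0.    0.001] F [ 1.02 -0.55 -1.71] T [-0.006 -0.023  0.026] g 0.615 q [-0.28  0.56  0.66  1.78 -0.41  0.94  0.55]
```

About 2.2 N, so this one is empty too. I'll put it back and move to the next.

Call:
move_arm(
  rows=[
    {"grip": -1, "translation": [6, 0, 0], "rotation": [0, 0, 0]},
    {"grip": -1, "translation": [11, 0, 0], "rotation": [0, 0, 0]},
    {"grip": -1, "translation": [15, 0, 0], "rotation": [0, 0, 0]},
    {"grip": -1, "translation": [15, 0, 0], "rotation": [0, 0, 0]},
    {"grip": 1, "translation": [15, 0, 0], "rotation": [0, 0, 0]},
    {"grip": 1, "translation": [15, 0, 0], "rotation": [0, 0, 0]},
    {"grip": 1, "translation": [15, 0, 0], "rotation": [0, 0, 0]},
    {"grip": 1, "translation": [15, 0, 0], "rotation": [0, 0, 0]},
    {"grip": 1, "translation": [0, 0, 0], "rotation": [0, 0, 0]},
    {"grip": 1, "translation": [-20, 0, 0], "rotation": [0, 0, 0]},
  ],
)

```text
time_s: 11.65
position: [0.5991, -0.1821, 0.1238]
tcp_rot: [0.501, 0.5, 0.499, -0.5]
ft_force: [0.7, -0.1, 0.5]
grip_width: 0.999
```

```bash
python3 - <<'E'
from h import *
from bench import arm
s=arm.state();show(s)
go(s,[.5755,-.304,.155],0)
E
```

```text
t 11.65 pos [ 0.5991 -0.1821  0.1238] x [ 0.001 -0.001 -1.   ] y [1.    0.    0.001] F [ 0.73 -0.11  0.48] T [-0.011 -0.024 -0.009] g 0.999 q [-0.29  0.53  0.67  1.77 -0.39  0.98  0.54]
shift [-31.1 -23.6 121.9] rot [ 0.     0.007 -0.006]
```

Call:
move_arm(
  rows=[
    {"grip": 1, "translation": [-30, 0, 0], "rotation": [0, 0, 0]},
    {"grip": 1, "translation": [-55, -2, 10], "rotation": [0, 0, 0]},
    {"grip": 1, "translation": [-60, -9, 45], "rotation": [0, 0, 0]},
    {"grip": 1, "translation": [-60, -16, 85], "rotation": [0, 0, 0]},
    {"grip": 1, "translation": [-60, -22, 112], "rotation": [0, 0, 0]},
    {"grip": 1, "translation": [-60, -23.5, 122], "rotation": [0, 0, 0]},
    {"grip": 1, "translation": [-45, -23.5, 122], "rotation": [0, 0, 0]},
    {"grip": 1, "translation": [-31, -23.5, 122], "rotation": [0, 0, 0]},
    {"grip": 1, "translation": [-31, -23.5, 122], "rotation": [0, 0, 0]},
    {"grip": 1, "translation": [-31, -23.5, 122], "rotation": [0, 0, 0]},
  ],
)

```text
time_s: 12.9
position: [0.5759, -0.3029, 0.1543]
tcp_rot: [0.501, 0.499, 0.5, -0.5]
ft_force: [0.8, -0.3, -0.3]
grip_width: 1.001
```

```bash
python3 wrist.py w5
```

```text
t 12.9 pos [ 0.5759 -0.3029  0.1543] x [ 0.    -0.001 -1.   ] y [1.    0.002 0.   ] F [ 0.83 -0.33 -0.29] T [ 0.026 -0.015 -0.03 ] g 1.001 q [-0.11  0.54  0.7   1.69 -0.39  1.05  0.73]
[373.  35.] [ 311    0  127   83 8543] [ 0.5971 -0.1919  0.1252] [ 597.7 -183.3] 27.0
[ 76. 205.] [  18  151  118  109 9849] [ 0.4555 -0.2652  0.1246] [ 451.9 -266.8] 27.7
[318. 277.] [ 266  225  106  105 8569] [ 0.5739 -0.3025  0.1251] [ 573.8 -305.2] 27.3
[591. 332.] [ 541  290   99   85 6048] [ 0.7285 -0.3388  0.12  ] [ 731.4 -343.4] 27.9
centre col z [1.259e-01 1.249e-01 1.251e-01 7.000e-04 9.000e-04 3.000e-04 7.000e-04
 1.000e-04 2.000e-04 1.400e-03]
```

View pics/w5.png

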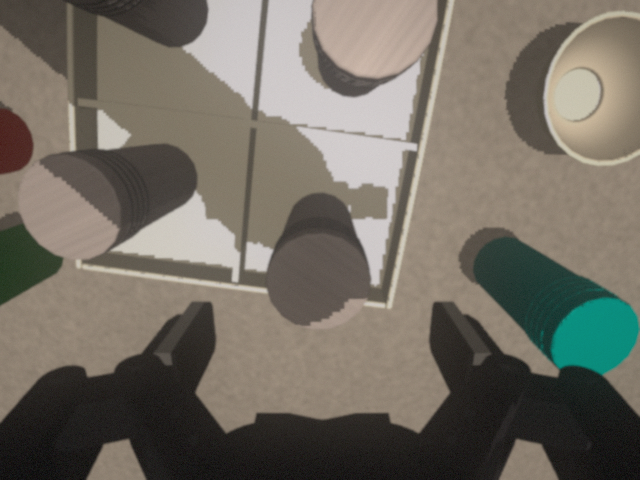

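The second can, top at (373,35), is back upright. The third, at (318,277), needs a -2/+1.5 mm correction as I go down.

Call:
move_arm(
  rows=[
    {"grip": 1, "translation": [20, -2, 1.5], "rotation": [0, 0, 0]},
    {"grip": 1, "translation": [42, -2, 1.5], "rotation": [0, 0, 0]},
    {"grip": 1, "translation": [60, -2, 1.5], "rotation": [0, 0, 0]},
    {"grip": 1, "translation": [68, -2, 1.5], "rotation": [0, 0, 0]},
    {"grip": 1, "translation": [68, -2, 1.5], "rotation": [0, 0, 0]},
    {"grip": -1, "translation": [68, -2, 1.5], "rotation": [0, 0, 0]},
    {"grip": -1, "translation": [68, -2, 1.5], "rotation": [0, 0, 0]},
    {"grip": -1, "translation": [68, -2, 1.5], "rotation": [0, 0, 0]},
    {"grip": -1, "translation": [68, -2, 1.5], "rotation": [0, 0, 0]},
    {"grip": -1, "translation": [68, -2, 1.5], "rotation": [0, 0, 0]},
  ],
)

```text
time_s: 14.2
position: [0.5745, -0.3057, 0.0882]
tcp_rot: [0.501, 0.5, 0.499, -0.5]
ft_force: [-1.1, 0.3, 5.0]
grip_width: 0.621
```

Call:
move_arm(
  rows=[
    {"grip": -1, "translation": [0, 0, 0], "rotation": [0, 0, 0]},
    {"grip": -1, "translation": [0, 0, 0], "rotation": [0, 0, 0]},
    {"grip": -1, "translation": [-4, 0, 0], "rotation": [0, 0, 0]},
    {"grip": -1, "translation": [-8, 0, 0], "rotation": [0, 0, 0]},
    {"grip": -1, "translation": [-12, 0, 0], "rotation": [0, 0, 0]},
    {"grip": -1, "translation": [-15, 0, 0], "rotation": [0, 0, 0]},
    {"grip": -1, "translation": [-15, 0, 0], "rotation": [0, 0, 0]},
    {"grip": -1, "translation": [-15, 0, 0], "rotation": [0, 0, 0]},
    {"grip": -1, "translation": [-15, 0, 0], "rotation": [0, 0, 0]},
    {"grip": -1, "translation": [-15, 0, 0], "rotation": [0, 0, 0]},
  ],
)

```text
time_s: 15.45
position: [0.5744, -0.3056, 0.103]
tcp_rot: [0.501, 0.5, 0.499, -0.5]
ft_force: [0.5, -0.0, -6.1]
grip_width: 0.617
```

```bash
python3 wrist.py w6;  python3 wrist.py w6b|head -1
```

```text
t 15.45 pos [ 0.5744 -0.3056  0.103 ] x [ 0.002 -0.002 -1.   ] y [1.    0.001 0.002] F [ 0.53 -0.02 -6.15] T [-0.025  0.034 -0.012] g 0.617 q [-0.08  0.6   0.67  1.72 -0.44  0.97  0.76]
[396.  23.] [ 317    0  165   58 6659] [ 0.5963 -0.202   0.1243] [ 597.  -193.9] 24.5
[ 31. 230.] [   0  155   76  145 8145] [ 0.4697 -0.2665  0.123 ] [ 455.7 -266.8] 26.7
[322. 289.] [ 206  252  233   81 4925] [ 0.5742 -0.2881  0.1247] [ 574.4 -299.4] 40.3
[626. 394.] [ 605  347   35   91 2126] [ 0.7094 -0.3434  0.1183] [ 717.  -344.8] 22.6
centre col z [0.1403 0.14   0.1402 0.1406 0.141  0.1404 0.1406 0.1409 0.1413 0.141 ]
t 15.5 pos [ 0.5744 -0.3056  0.103 ] x [ 0.002 -0.002 -1.   ] y [1.    0.001 0.002] F [ 0.12 -0.64 -6.72] T [ 0.041 -0.04   0.009] g 0.615 q [-0.08  0.6   0.67  1.72 -0.44  0.97  0.76]
```

6.4 N, so this is the loaded one. I'm raising it well above the rim.

Call:
move_arm(
  rows=[
    {"grip": -1, "translation": [-12, 0, 0], "rotation": [0, 0, 0]},
    {"grip": -1, "translation": [-32, 0, 0], "rotation": [0, 0, 0]},
    {"grip": -1, "translation": [-57, 0, 0], "rotation": [0, 0, 0]},
    {"grip": -1, "translation": [-82, 0, 0], "rotation": [0, 0, 0]},
    {"grip": -1, "translation": [-107, 0, 0], "rotation": [0, 0, 0]},
    {"grip": -1, "translation": [-132, 0, 0], "rotation": [0, 0, 0]},
    {"grip": -1, "translation": [-157, 0, 0], "rotation": [0, 0, 0]},
    {"grip": -1, "translation": [-180, 0, 0], "rotation": [0, 0, 0]},
    {"grip": -1, "translation": [-192, 0, 0], "rotation": [0, 0, 0]},
    {"grip": -1, "translation": [-197, 0, 0], "rotation": [0, 0, 0]},
  ],
  grip_force=80,
)

```text
time_s: 16.8
position: [0.574, -0.3058, 0.3016]
tcp_rot: [0.502, 0.5, 0.498, -0.499]
ft_force: [-0.2, -1.0, -7.7]
grip_width: 0.611
```

```bash
python3 - <<'E'
from h import *
from bench import arm
s=arm.state();show(s)
go(s,[.478,.287,.30],0)
go(s,[.478,.287,.30],15)
E
```

```text
t 16.8 pos [ 0.574  -0.3058  0.3016] x [ 0.004 -0.002 -1.   ] y [1.    0.    0.004] F [-0.17 -1.   -7.74] T [ 0.006  0.002 -0.024] g 0.611 q [-0.16  0.41  0.78  1.55 -0.29  1.3   0.66]
shift [-3.000e-01 -9.580e+01 -5.928e+02] rot [ 0.002  0.014 -0.025]
shift [-3.000e-01 -9.580e+01 -5.928e+02] rot [-1.498  0.017 -0.023]
```

Halfway transfer, about 300 mm.

Call:
move_arm(
  rows=[
    {"grip": -1, "translation": [0, -2, -14], "rotation": [0, 0, 0]},
    {"grip": -1, "translation": [0, -6, -40], "rotation": [0, 0, 0]},
    {"grip": -1, "translation": [0, -12, -75], "rotation": [0, 0, 0]},
    {"grip": -1, "translation": [0, -18, -110], "rotation": [0, 0, 0]},
    {"grip": -1, "translation": [0, -24, -145], "rotation": [0, 0, 0]},
    {"grip": -1, "translation": [0, -29, -180], "rotation": [0, 0, 0]},
    {"grip": -1, "translation": [0, -35, -215], "rotation": [0, 0, 0]},
    {"grip": -1, "translation": [0, -41, -250], "rotation": [0, 0, 0]},
    {"grip": -1, "translation": [0, -45, -280], "rotation": [0, 0, 0]},
    {"grip": -1, "translation": [0, -48, -300], "rotation": [0, 0, 0]},
  ],
)

```text
time_s: 18.05
position: [0.5242, -0.0028, 0.2995]
tcp_rot: [0.501, 0.499, 0.5, -0.499]
ft_force: [0.7, 0.1, -5.9]
grip_width: 0.612
```

```bash
python3 - <<'E'
from h import *
from bench import arm
s=arm.state();show(s)
go(s,[.478,.287,.30],0)
E
```

```text
t 18.05 pos [ 0.5242 -0.0028  0.2995] x [ 0.002 -0.001 -1.   ] y [1.    0.003 0.002] F [ 0.71  0.06 -5.89] T [-0.018 -0.027 -0.051] g 0.612 q [-0.69  0.08  0.66  1.84 -0.05  1.23 -0.01]
shift [  -0.9  -45.2 -289.9] rot [ 0.019  0.006 -0.009]
```

Call:
move_arm(
  rows=[
    {"grip": -1, "translation": [0, -5, -32], "rotation": [0, 0, 0]},
    {"grip": -1, "translation": [0, -10, -66], "rotation": [0, 0, 0]},
    {"grip": -1, "translation": [0, -16, -101], "rotation": [0, 0, 0]},
    {"grip": -1, "translation": [0, -21, -136], "rotation": [0, 0, 0]},
    {"grip": -1, "translation": [0, -27, -171], "rotation": [0, 0, 0]},
    {"grip": -1, "translation": [0, -32, -206], "rotation": [0, 0, 0]},
    {"grip": -1, "translation": [0, -38, -241], "rotation": [0, 0, 0]},
    {"grip": -1, "translation": [0, -42, -270], "rotation": [0, 0, 0]},
    {"grip": -1, "translation": [0, -45, -285], "rotation": [0, 0, 0]},
    {"grip": -1, "translation": [0, -45, -290], "rotation": [0, 0, 0]},
  ],
)

```text
time_s: 19.3
position: [0.477, 0.2877, 0.2982]
tcp_rot: [0.502, 0.498, 0.501, -0.499]
ft_force: [-0.1, -0.8, -8.0]
grip_width: 0.615
```

```bash
python3 - <<'E'
from h import *
from bench import arm
s=arm.state();show(s)
go(s,[.478,.287,.185],0)
for n in ("scene","top"):
    f=arm.grab_frame(n);np.savez(n+"1.npz",**f)
    cv2.imwrite(f"pics/{n}1.png",f["image"][...,::-1])
E
```

```text
t 19.3 pos [0.477  0.2877 0.2982] x [-0.    -0.003 -1.   ] y [ 1.     0.005 -0.   ] F [-0.09 -0.8  -7.97] T [-0.003 -0.011  0.045] g 0.615 q [-1.    0.16  0.42  1.76 -0.07  1.24 -0.55]
shift [113.2   1.    0.4] rot [0.03  0.014 0.   ]
```

View pics/scene1.png

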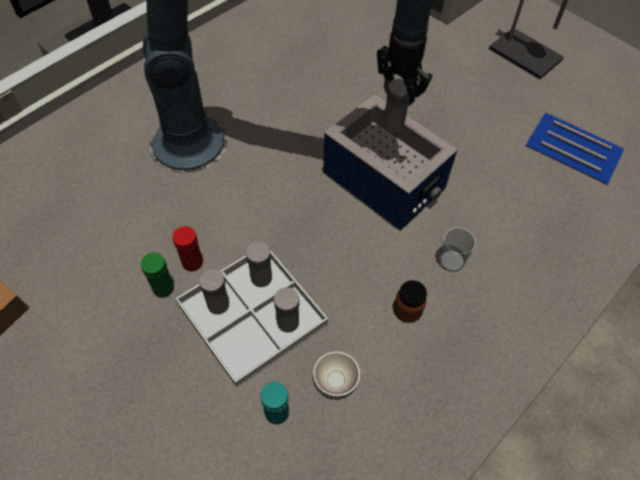

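View pics/top1.png

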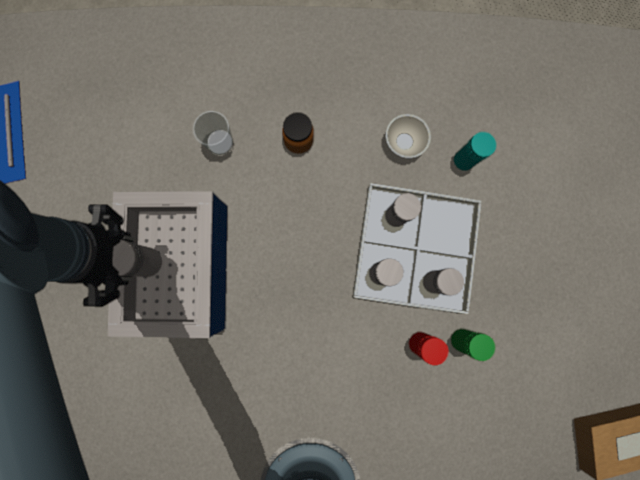

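Both views show the canister hanging upright over the bath (scene pixel (396,105)). The three other cans and the bystanders haven't moved. I'm lowering it to about 7 mm above the basket floor.

Call:
move_arm(
  rows=[
    {"grip": -1, "translation": [8, 0, 0], "rotation": [0, 0, 0]},
    {"grip": -1, "translation": [22, 0.5, 0], "rotation": [0, 0, 0]},
    {"grip": -1, "translation": [38, 1, 0], "rotation": [0, 0, 0]},
    {"grip": -1, "translation": [54, 1, 0], "rotation": [0, 0, 0]},
    {"grip": -1, "translation": [70, 1, 0], "rotation": [0, 0, 0]},
    {"grip": -1, "translation": [84, 1, 0], "rotation": [0, 0, 0]},
    {"grip": -1, "translation": [95, 1, 0], "rotation": [0, 0, 0]},
    {"grip": -1, "translation": [103, 1, 0], "rotation": [0, 0, 0]},
    {"grip": -1, "translation": [108, 1, 0], "rotation": [0, 0, 0]},
    {"grip": -1, "translation": [108, 1, 0], "rotation": [0, 0, 0]},
  ],
)

```text
time_s: 20.65
position: [0.4792, 0.286, 0.1905]
tcp_rot: [0.502, 0.499, 0.5, -0.5]
ft_force: [0.0, 0.4, -7.4]
grip_width: 0.619
```

```bash
python3 wrist.py w7
```

```text
t 20.65 pos [0.4792 0.286  0.1905] x [ 0.001 -0.003 -1.   ] y [1.    0.003 0.001] F [ 0.05  0.36 -7.38] T [-0.027  0.047 -0.04 ] g 0.619 q [-0.97  0.26  0.41  1.88 -0.12  1.03 -0.51]
[493. 252.] [ 447  142   72  216 4153] [0.5831 0.2852 0.124 ] [579.  285.5] 67.2
[143. 252.] [ 115  147   74  211 4147] [0.3705 0.2845 0.1235] [377.8 282.7] 67.4
centre col z [0.2285 0.2283 0.2275 0.2278 0.2285 0.2275 0.2286 0.2274 0.2279 0.2291]
```

View pics/w7.png

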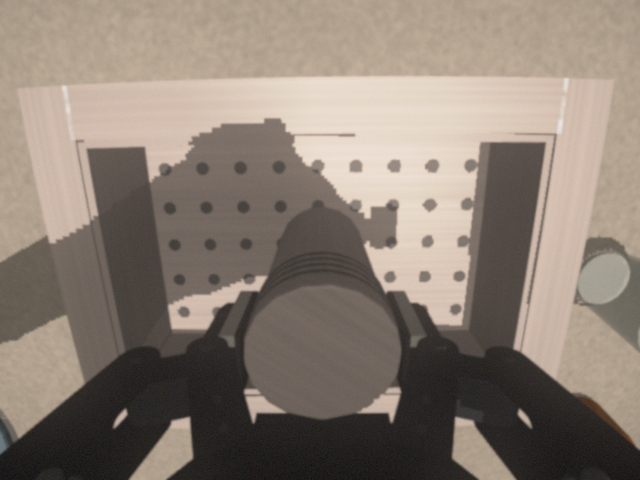

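The canister is centred in the opening (cap at (322,350)), with its underside about 8 mm above the perforated floor. Now the slow touch-down.

Call:
move_arm(
  rows=[
    {"grip": -1, "translation": [1.5, 0, 0], "rotation": [0, 0, 0]},
    {"grip": -1, "translation": [3, 0, 0], "rotation": [0, 0, 0]},
    {"grip": -1, "translation": [4, 0, 0], "rotation": [0, 0, 0]},
    {"grip": -1, "translation": [5, 0, 0], "rotation": [0, 0, 0]},
    {"grip": -1, "translation": [5.5, 0, 0], "rotation": [0, 0, 0]},
    {"grip": -1, "translation": [6, 0, 0], "rotation": [0, 0, 0]},
    {"grip": -1, "translation": [6.5, 0, 0], "rotation": [0, 0, 0]},
    {"grip": -1, "translation": [7, 0, 0], "rotation": [0, 0, 0]},
    {"grip": -1, "translation": [7, 0, 0], "rotation": [0, 0, 0]},
    {"grip": -1, "translation": [7, 0, 0], "rotation": [0, 0, 0]},
  ],
)

```text
time_s: 21.95
position: [0.4795, 0.2861, 0.1839]
tcp_rot: [0.502, 0.499, 0.5, -0.499]
ft_force: [-0.2, -0.0, -7.5]
grip_width: 0.614
```

```bash
python3 - <<'E'
from h import *
from bench import arm
show(arm.state())
E
```

```text
t 21.95 pos [0.4795 0.2861 0.1839] x [ 0.002 -0.002 -1.   ] y [1.    0.003 0.002] F [-0.2  -0.01 -7.54] T [-0.002 -0.037  0.008] g 0.614 q [-0.97  0.27  0.41  1.88 -0.12  1.01 -0.5 ]
```

Call:
move_arm(
  rows=[
    {"grip": -1, "translation": [0.3, 0, 0], "rotation": [0, 0, 0]},
    {"grip": -1, "translation": [0.5, 0, 0], "rotation": [0, 0, 0]},
    {"grip": -1, "translation": [0.7, 0, 0], "rotation": [0, 0, 0]},
    {"grip": -1, "translation": [0.9, 0, 0], "rotation": [0, 0, 0]},
    {"grip": -1, "translation": [1.1, 0, 0], "rotation": [0, 0, 0]},
    {"grip": -1, "translation": [1.3, 0, 0], "rotation": [0, 0, 0]},
    {"grip": -1, "translation": [1.5, 0, 0], "rotation": [0, 0, 0]},
    {"grip": -1, "translation": [1.5, 0, 0], "rotation": [0, 0, 0]},
    {"grip": -1, "translation": [1.5, 0, 0], "rotation": [0, 0, 0]},
    {"grip": -1, "translation": [1.5, 0, 0], "rotation": [0, 0, 0]},
  ],
)

```text
time_s: 23.2
position: [0.4796, 0.2863, 0.1832]
tcp_rot: [0.501, 0.499, 0.5, -0.499]
ft_force: [-4.2, -2.9, 5.7]
grip_width: 0.617
```

It has touched the floor: the wrist force went from -7.5 N to +5.7 N. I'm easing off 0.5 mm, opening and withdrawing.

Call:
move_arm(
  rows=[
    {"grip": -1, "translation": [0.2, 0, 0], "rotation": [0, 0, 0]},
    {"grip": 0.6, "translation": [0.2, 0, 0], "rotation": [0, 0, 0]},
    {"grip": 1, "translation": [0, 0, 0], "rotation": [0, 0, 0]},
    {"grip": 1, "translation": [0, 0, 0], "rotation": [0, 0, 0]},
    {"grip": 1, "translation": [0, 0, 0], "rotation": [0, 0, 0]},
    {"grip": 1, "translation": [0, 0, 0], "rotation": [0, 0, 0]},
    {"grip": 1, "translation": [0, 0, 0], "rotation": [0, 0, 0]},
    {"grip": 1, "translation": [-15, 0, 0], "rotation": [0, 0, 0]},
    {"grip": 1, "translation": [-35, 0, 0], "rotation": [0, 0, 0]},
    {"grip": 1, "translation": [-60, 0, 0], "rotation": [0, 0, 0]},
  ],
)

```text
time_s: 24.45
position: [0.4795, 0.2864, 0.2445]
tcp_rot: [0.501, 0.499, 0.5, -0.499]
ft_force: [0.2, 0.7, 0.5]
grip_width: 1.001
```

Call:
move_arm(
  rows=[
    {"grip": 1, "translation": [-25, 0, 0], "rotation": [0, 0, 0]},
    {"grip": 1, "translation": [-50, 0, 0], "rotation": [0, 0, 0]},
    {"grip": 1, "translation": [-75, 0, 0], "rotation": [0, 0, 0]},
    {"grip": 1, "translation": [-100, 0, 0], "rotation": [0, 0, 0]},
    {"grip": 1, "translation": [-110, 0, 0], "rotation": [0, 0, 0]},
    {"grip": 1, "translation": [-110, 0, 0], "rotation": [0, 0, 0]},
    {"grip": 1, "translation": [-110, 0, 0], "rotation": [0, 0, 0]},
    {"grip": 1, "translation": [-110, 0, 0], "rotation": [0, 0, 0]},
    {"grip": 1, "translation": [-110, 0, 0], "rotation": [0, 0, 0]},
    {"grip": 1, "translation": [-110, 0, 0], "rotation": [0, 0, 0]},
  ],
)

```text
time_s: 25.7
position: [0.4792, 0.2865, 0.3542]
tcp_rot: [0.501, 0.499, 0.5, -0.5]
ft_force: [0.5, 0.1, 0.1]
grip_width: 0.999
```

```bash
python3 - <<'E'
from h import *
from bench import arm
s=arm.state();show(s)
f=arm.grab_frame("scene");cv2.imwrite("pics/scene2.png",f["image"][...,::-1])
X=cloud(f);z=X[...,2];ok=f["depth"]>0
for nm,lo,hi in(("tray",.11,.135),("basket",.212,.235)):
    m=(ok&(z>lo)&(z<hi)).astype(np.uint8);k,l,st,c=cv2.connectedComponentsWithStats(m)
    for i in range(1,k):
        if st[i,4]>150:
            P=X[l==i];cen,r=cv2.minEnclosingCircle((P[:,:2]*1000).astype(np.float32));print(nm,c[i].round(),st[i,4],P.mean(0).round(4),np.round(cen,1),round(r,1))
f=arm.grab_frame("wrist");cv2.imwrite("pics/w8.png",f["image"][...,::-1])
T=f["tool_from_camera"];g=dict(f);g["R"]=T[:3,:3].T;g["t"]=-T[:3,:3].T@T[:3,3]
R0=Ro.from_quat(np.roll(s["tcp_rot"],-1)).as_matrix();X=cloud(g)@R0.T+s["position"];z=X[...,2]
m=((z>.208)&(z<.235)).astype(np.uint8);k,l,st,c=cv2.connectedComponentsWithStats(m)
for i in range(1,k):
    if st[i,4]>500:
        P=X[l==i];cen,r=cv2.minEnclosingCircle((P[:,:2]*1000).astype(np.float32))
        n=np.linalg.lstsq(np.c_[P[:,:2],np.ones(len(P))],P[:,2],rcond=None)[0]
        print("wrist",c[i].round(),st[i,4],P.mean(0).round(4),np.round(cen,1),round(r,1),"slopes",n[:2].round(3))
E
```

```text
t 25.7 pos [0.4792 0.2865 0.3542] x [ 0.001 -0.002 -1.   ] y [1.    0.003 0.001] F [0.54 0.09 0.07] T [ 0.039 -0.016  0.008] g 0.999 q [-1.    0.12  0.43  1.68 -0.05  1.35 -0.56]
tray [183. 123.] 298 [ 0.041  -0.0224  0.1229] [ 5.6 -3.6] 59.6
tray [366. 124.] 245 [0.374  0.3139 0.1231] [376.6 297.3] 61.6
tray [419. 146.] 243 [0.5186 0.3543 0.1227] [519.  353.7] 49.7
tray [386. 175.] 878 [0.5229 0.2216 0.1228] [477.2 285.9] 164.2
tray [184. 236.] 427 [ 0.32   -0.2374  0.1192] [ 316.7 -234.7] 30.2
tray [258. 253.] 465 [ 0.4721 -0.1493  0.1232] [ 469.4 -146.3] 29.2
tray [153. 263.] 440 [ 0.3272 -0.3316  0.1189] [ 325.4 -328.8] 30.4
tray [212. 281.] 506 [ 0.4557 -0.2675  0.1231] [ 453.1 -266.3] 28.5
tray [286. 300.] 512 [ 0.6004 -0.1843  0.1239] [ 598.6 -181.5] 29.0
tray [274. 395.] 621 [ 0.7342 -0.3432  0.1195] [ 733.7 -342.5] 27.8
basket [28.  7.] 216 [-0.5652 -0.1043  0.2236] [-579.3  -92.2] 51.9
basket [175.  97.] 293 [ 0.0478 -0.0299  0.2242] [ 45.  -29.1] 52.2
basket [394. 125.] 346 [0.4812 0.284  0.219 ] [479.6 284.9] 29.8
wrist [322. 222.] 3743 [0.4792 0.2884 0.2201] [479.2 286.9] 27.0 slopes [ 0.002 -0.041]
```

View pics/w8.png

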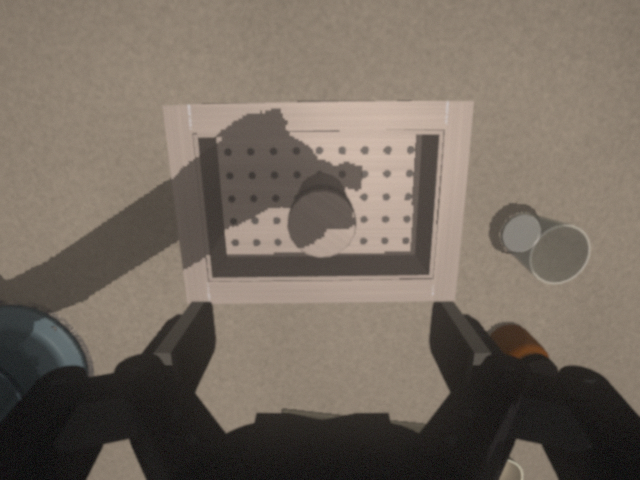

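View pics/scene2.png

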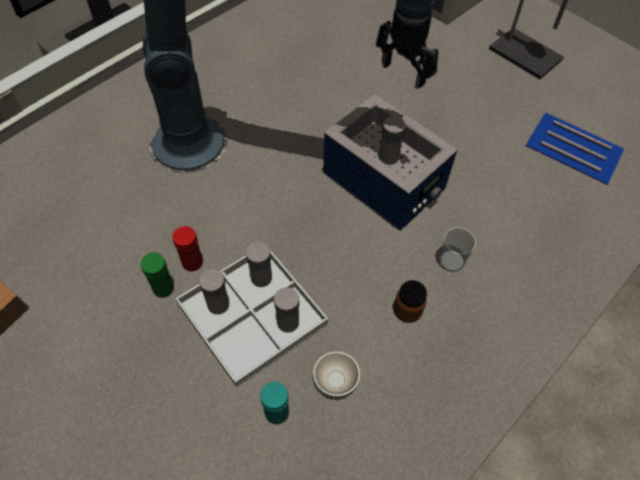

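The canister stands upright in the basket, about 2 mm from its centre, with its top at z = 0.220 m (underside at 0.100 m). The three empties are in the tray at their start positions and the gripper is clear, so I'm handing in.

```bash
python3 -c "
from bench import arm
print(arm.sign_off())"
```

```text
the job is handed in; nothing more can be done
None
```

The loaded canister is standing upright in the bath's basket, and the job was handed in at about 26 s; sign-off reports no verdict.

- **Finding it:** I lifted three canisters by 15 mm each. The two on the +y side of the tray pulled about 1.75 N and 2.2 N on the wrist, so they are empty. The third, which stood at about (0.574, -0.305), pulled about 6.4 N, roughly 0.65 kg. I left the fourth untouched, since only one canister is loaded.
- **Setting it down:** I lowered it in sub-millimetre steps until it touched the floor. The wrist force went from -7.5 N to +5.7 N, roughly 13 N on the floor. I then eased off before releasing it.
- **Canister in the basket:** its centre is about 2 mm from the basket centre and its top is at 0.220 m, so its underside is on the 0.100 m floor. A plane fit to its top gave a slope of 0.002 in x and 0.041 in y. I put the y value down to depth noise, and it is within the 0.1 rad limit.
- **Everything else:** the three empties stand within about 2 mm of where they started. The bystanders and look-alikes look unmoved in the pictures, though I did not measure the bystanders again. The gripper is open and clear, with no force on it.

No check failed.

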